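Fill the onigiri mould with a chestnut using sprung tongs

ROBOT

A 6-joint arm with a two-finger parallel gripper is mounted at the origin on the work surface. World frame = base frame: x ahead of the robot, y to its left, z up, the work surface at z = 0. Lengths are in m, angles in rad, forces in N, time in s.
With the tool pointing down it reaches from about 0.35 to 0.85 m from the base axis. Payload 8.1 kg.
Tool frame: the origin (TCP) lies on the centre line of the jaws, within the pads' length; the fingertips stand robot.tips_ahead ahead of it and the grasp point (between the pads) lies 8 mm behind it (robot.tips_ahead is the distance from the TCP to the fingertips, in m); z points along the fingers, y is the direction in which the jaws open and shut (so a half turn about z gives the same grasp; the last joint's range is limited). The gripper opens to 93 mm and grips with 3 to 60 N. Pads are 15 mm wide; open, the fingers measure 128 mm over their backs; the gripper's body (75 mm by 188 mm) begins 65 mm behind the grasp point.
Start: joints at [1.084, 0.13, 1.488, -0, 1.523, -0.085], TCP at [0.235, 0.552, 0.23] pointing down, gripper open.
Joint ranges: [-2.96, 2.96], [-0.89, 2.26], [0.02, 2.5], [-1.34, 4.48], [0, 2.73], [-2.66, 2.66]. Speed limits (rad/s): [2.39, 2.39, 2.79, 3.14, 3.14, 3.14].

INTERFACE

Orientations are given as a rotation vector (axis times angle).
In Python, from plant import monitor, eyes, job, robot gives the robot as it stands.
- The arm moves only by the tool servo_tool, never from a script. Its argument "plan" is a list that holds one entry, the list of rows, each a list of 7 numbers: the closure, from -1 (fully open) to 1 (shut), so that 0 is half open, then the shift along the world's x, y, z in mm, then the turn, a rotation vector about the world's x, y, z in rad. In form: [[[hand, dx, dy, dz, ax, ay, az], ...]]. A call has 1 to 12 rows; each row shifts and turns the commanded pose from where the row before left it; what a row does not reach is not made up. A row lasts 1/10 s, in which the tool goes at most 50 mm and 8.59 degrees, less where a joint would pass 70% of its speed; a pose out of reach is approached as far as the arm can. A call with a gripper value outside its range is refused whole. The fingers move at their own pace and stop on an object; "force" is the grip in N (left out, the last holds). Time passes only in rows, so rows that do not move let the fingers close. It gives the time, the measured TCP pose, the force and the opening at its end, in the units of the state.
- monitor.read_state(): the state, without advancing time (a new reading comes with each control period).
- eyes.read_camera(name): name is "side" or "top" or "wrist"; returns the picture (400x640x3 uint8, red, green, blue); there is no depth.
- eyes.camera_info(name): a dict with "mtx" (3x3 intrinsics, pixels), "D" ([k1, k2, p1, p2, k3] as OpenCV has them; the pictures are not rectified), "R" (3x3) and "t" (3): a world point X has camera coordinates R X + t. Camera axes: x right, y down, z forward; pixel columns grow to the right and rows downward; lengths in m; the calibration is good to about 2 mm. A picture is of the moment at which its call begins: read the wrist's pose just before it. camera_info takes no time and is no camera call; for the wrist camera it gives the pose at the moment of the call.
- job.close_job(): hands the job in, once; it reports no verdict.
The state is a dict: "t": time; "q": joint angles; "dq": joint speeds; "joint_torque": joint torques, N m; "tool_pos": TCP position; "orientation": TCP orientation; "force": force on the tool from outside, world axes, zero at the start; "wrist_torque": the same for the moment, N m; "opening": finger opening in m.
Only numpy, scipy, OpenCV 4.12 (cv2) and the standard library are available. Lean on these libraries where they do the work, as an engineer would, in place of code of your own. Each camera call takes 0.05 s, during which the arm holds its last target. There are 200 camera calls.

TASK

Pick up the sprung tongs from the steel tray, squeeze them on the chestnut lying on the black bento lid, carry it over and lower it to the floor of the pink triangular onigiri mould, and only then let it go there. Then lay the tongs back along the middle of their tray, standing on their feet as they were. Never touch the chestnut with the gripper itself, do not shove the mould about, and leave the bowl, the fish dish and the press top where they are.

Things in the scene. Friction and masses are not known exactly. Their poses are not given: they have to be found in the camera images.
- tongs: (All sizes in mm.) Sprung steel tongs, teal pads, 185 long, 75 g, level, arms opening sideways, loose on the tray. Origin: centre of the underside of the rear round knuckle (diameter 24, 44 tall), the rear foot; x points to the tips, y to the left arm, z up. They stand on this foot and the two tips, all at z 0. Arms: bands 3 thick, z 30 to 46, hinged at x 0, y +-10. They balance near the pads.
- tongs_grip (a point): (mm) Where to take the tongs: midway between the teal pads (28 long, 22 tall), at tongs x 75, y 0, z 38; fingers close along tongs y. Pads are 44 over their outer faces when free, about 35 when the claws close on the chestnut. The spring pushes each pad out with 3 N at 44, 4 N at 41, 6 N at 35: a gripper standing at 40 to 42 holds the tongs open; a 15 to 25 N grip holds the chestnut firmly.
- tongs_tip (a point): (mm) Midway between the lower ends of the claws, at tongs x 165, y 0, z 0. Each arm ends in a flat upright claw 14 wide along x, 3 thick, reaching from the arm down to z 0. The gap between the claws is 48 when free, 41 with the pads 41 apart: it closes 2.2 times as much as the pads.
- tong_left (a joint): Angle of the left arm of the tongs (rad): 0 sprung open, about 0.06 when closed on the chestnut, 0.13 fully shut. The right arm mirrors it.
- chestnut: (mm) Brown chestnut, round with a flat underside and a domed top: diameter 28 (straight-sided from z 5 to 16), 27 tall, about 15 g. Origin: centre of its flat underside, z up. It lies loose on the bento lid; no finger or other part of the robot may touch it.
- bento_lid: (mm) Flat black lid with a thin gold line, 170 (x) by 115 (y) by 14 thick, does not move. Origin: centre of its underside; its flat top is at z 14.
- press: (mm) Pink onigiri mould, an open-topped triangle with cut corners, loose, about 250 g. Origin: centre of its underside. Floor at z 3, rim at z 28, walls 3.5 thick (6 at the rim). Inner side walls 31 from the centre, facing -x and 120 degrees round; cut corners 50 from the centre, at +x and 120 degrees round. With tongs x along mould x the claws have 36 to each side at the centre, 31 at 8 beyond.
- tong_tray: (mm) Flat steel tray without rim, dark grey with a bright edge, 220 (x) by 100 (y) by 6 thick, does not move. Origin: centre of its underside, top at z 6. The tongs start near its middle, along its x.
- bowl: (mm) Bystander: red melamine bowl, diameter 110, 48 tall, loose. Origin: centre of the underside.
- soy_dish: (mm) Bystander: white ceramic soy dish shaped like a fish, 110 long, 18 tall, loose. Origin: centre of the underside of the round part.
- press_top: (mm) Bystander: pink triangular press top with a knob, 36 tall, up to 100 wide, loose. Origin: centre of the underside.

How it is judged:
On the way, in this order (a step that is already met when the one before it is completed fails the run):
1. the chestnut is squeezed in the tongs and lifted clear of the lid (contact force between tongs and chestnut above 0.4 N and value of joint tong_left above 0.03 rad and z of chestnut in the frame of bento_lid above 0.02 m), for 0.2 s.
2. the chestnut, still squeezed in the tongs, is down inside the mould, its underside less than 13 mm above the mould's floor (contact force between tongs and chestnut above 0.4 N and value of joint tong_left above 0.03 rad and z of chestnut in the frame of press below 0.016 m and horizontal distance between chestnut and press below 0.04 m), for 0.1 s.
At the end, for the whole second after the job is handed in: Chestnut at rest on the mould floor (within 40 mm of centre, under 9 mm above the floor), mould flat; tongs at rest on the tray, on their feet (0.1 rad, foot within 4 mm of the tray), grip point within 40 mm of the tray centre, along the tray within 0.35 rad (horizontal distance between chestnut and press below 0.04 m and z of chestnut in the frame of press below 0.012 m and linear speed of each of chestnut, tongs below 0.03 m/s and angle between each of press, tongs's own z axis and vertical below 0.1 rad and horizontal distance between tongs_grip and tong_tray below 0.04 m and angle between the x axis of tongs and the x axis of tong_tray, either way round below 0.35 rad and z of tongs in the frame of tong_tray between 0.003 and 0.01 m); the robot touches nothing.
It fails at once if the gripper or arm touches the chestnut (contact force between any of the fingers, the arm and chestnut above 0.3 N).
It fails at once if the mould is shoved more than 30 mm (distance of press from where it was at the start of the episode above 0.03 m).
It fails at once if the bowl, the soy dish or the press top is moved more than 20 mm (distance of any of bowl, soy_dish, press_top from where it was at the start of the episode above 0.02 m).
It also fails if it takes over 64 s, if anything falls off the work surface, if the arm or the gripper's body presses on something with over 40 N, if the wrist force passes 120 N, or if a joint passes its speed limit or range.

## Working session

There is one attempt and no reset: what is moved stays moved. The work goes in short steps, Python scripts to look and compute and a tool call to move; the robot and the scene stay as the last step left them, time stands still between calls to the robot, and variables do not carry over. Pictures are saved under pics/ and viewed, about 8 in all and at most 12, crops included, and the job is handed in when it is done.

Besides the shell and the picture viewer there is one more tool, called by a JSON object that holds its "method" and its "body", one argument or row to a line. servo_tool: Moves the arm, as the interface text tells. Its arguments: {"type":"object","properties":{"plan":{"type":"array"},"force":{"type":"number"}},"required":["plan"]}

```bash
ls; mkdir -p pics
python3 - <<'E'
from plant import monitor, eyes, job, robot
import cv2
print(monitor.read_state()); print(robot.tips_ahead, [a for a in dir(robot) if a[0]!='_'])
for n in("top","side"):
    cv2.imwrite(f"pics/{n}0.png",eyes.read_camera(n)[:,:,::-1]); i=eyes.camera_info(n); print(n,i)
E
```

```text
pics
{'t': 0.0, 'q': array([ 1.08360173e+00,  1.31151130e-01,  1.48926154e+00,  2.63747199e-05,
        1.52298079e+00, -8.54352585e-02]), 'dq': array([ 0.000277  , -0.00050457, -0.00060924, -0.00175644,  0.0004805 ,
       -0.00186431]), 'joint_torque': array([ 2.77931926e-03, -5.59842896e+01, -4.91762638e+01,  7.71722873e-02,
        3.54151789e-02, -1.76908920e-04]), 'tool_pos': array([0.23436129, 0.55175397, 0.22860315]), 'orientation': array([-6.26741572e-01, -3.07789508e+00,  2.70139481e-03]), 'force': array([-0.36987796,  0.73785553,  1.32226587]), 'wrist_torque': array([-0.02211101,  0.0053172 , -0.04961025]), 'opening': 0.09275456960735717}
0.011 ['IKError', 'tips_ahead']
top {'mtx': array([[387.57486158,   0.        , 319.11288379],
       [  0.        , 387.57486158, 200.5086554 ],
       [  0.        ,   0.        ,   1.        ]]), 'D': array([0.02609007, 0.        , 0.        , 0.        , 0.        ]), 'R': array([[-0.01075316, -0.99992055, -0.00657702],
       [-0.98924887,  0.01159728, -0.14578126],
       [ 0.14584595,  0.0049387 , -0.98929499]]), 't': array([0.09516508, 0.59503269, 0.83371006])}
side {'mtx': array([[465.66294088,   0.        , 327.25016614],
       [  0.        , 465.66294088, 197.99606792],
       [  0.        ,   0.        ,   1.        ]]), 'D': array([0.01712836, 0.        , 0.        , 0.        , 0.        ]), 'R': array([[ 0.88234024, -0.47046827,  0.01163219],
       [-0.22810761, -0.44916284, -0.86384007],
       [ 0.41163409,  0.75954746, -0.50363184]]), 't': array([-0.49080622,  0.23566545,  0.69699944])}
```

View pics/top0.png

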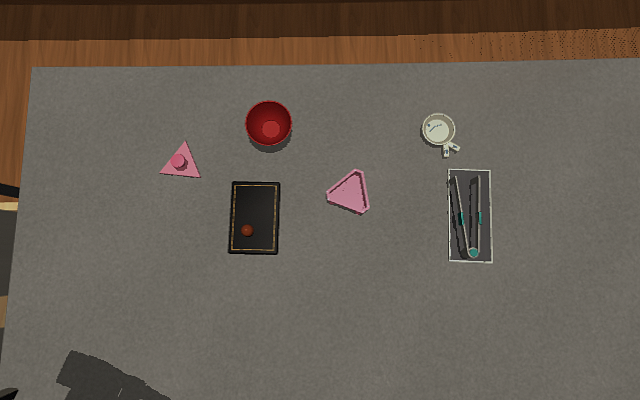

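View pics/side0.png

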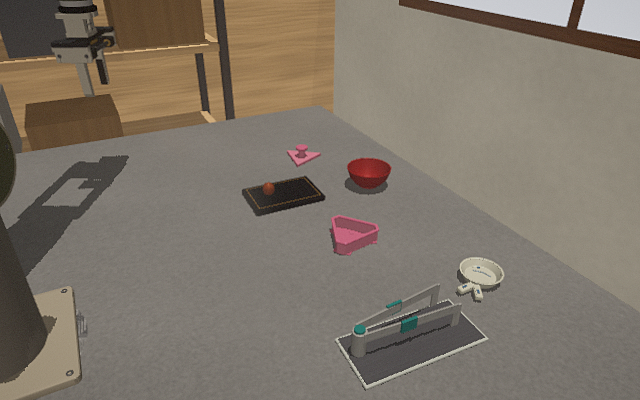

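The views are clear. The tongs lie on the tray with the knuckle at top view (473,252) and the tips toward row 177, which is +x. The mould is at (349,192), the chestnut at (247,230) and the lid at (254,217). Next I'll measure them.

```bash
cat > h.py <<'E'
import cv2, numpy as np
from plant import monitor, eyes
def ray(info,uv):
    p=cv2.undistortPoints(np.array(uv,float).reshape(-1,1,2),info["mtx"],info["D"]).reshape(-1,2)
    d=np.c_[p,np.ones(len(p))]@info["R"]
    return -info["R"].T@info["t"],d
def plane(info,uv,z):
    c,d=ray(info,uv); return c+d*((z-c[2])/d[:,2])[:,None]
def tri(i1,uv1,i2,uv2):
    A=[];b=[]
    for i,uv in((i1,uv1),(i2,uv2)):
        c,d=ray(i,[uv]); d=d[0]/np.linalg.norm(d[0]); P=np.eye(3)-np.outer(d,d); A.append(P);b.append(P@c)
    return np.linalg.lstsq(np.vstack(A),np.hstack(b),rcond=None)[0]
def mask(img,lo,hi):  # img RGB, HSV bounds
    return cv2.inRange(cv2.cvtColor(img,cv2.COLOR_RGB2HSV),np.array(lo),np.array(hi))
def blobs(m,amin=8):
    n,l,s,c=cv2.connectedComponentsWithStats(m); return [(c[k].round(1),s[k].tolist(),l==k) for k in range(1,n) if s[k,4]>=amin]
E
python3 - <<'E'
from h import *
np.set_printoptions(precision=4,suppress=True)
for n in("top","side"):
    im=cv2.imread(f"pics/{n}0.png")[:,:,::-1].copy(); I=eyes.camera_info(n)
    print(n)
    for nm,lo,hi,z in(("teal",(80,90,40),(97,255,255),.044),("red/brown",(0,130,60),(11,255,255),.026),("pink",(165,60,120),(179,140,255),.028)):
        for c,s,_ in blobs(mask(im,lo,hi)):
            if nm=="red/brown" and s[4]>400: continue
            print(nm,c,s,plane(I,[c],z)[0])
    if n=="top":
        m=[b for b in blobs(mask(im,(165,60,90),(179,160,255)),200) if 320<b[0][0]<375]
        for b in m:
            ct=cv2.findContours(b[2].astype(np.uint8),0,2)[0][0]; a,t=cv2.minEnclosingTriangle(ct.astype(np.float32)); T=plane(I,t.reshape(-1,2),.024); print("tri",T,T.mean(0)); d=T-T.mean(0); print(np.degrees(np.arctan2(d[:,1],d[:,0])))
        W=cv2.inRange(cv2.cvtColor(im,cv2.COLOR_RGB2GRAY),170,255); W[:,:440]=0;W[:,505:]=0;W[:160]=0;W[275:]=0
        r=cv2.minAreaRect(cv2.findNonZero(W)); bp=cv2.boxPoints(r); P=plane(I,bp,.006); print("tray",P,P.mean(0))
        L=mask(im,(0,0,0),(179,255,38)); L[:,:215]=0;L[:,295:]=0;L[:170]=0;L[265:]=0
        r=cv2.minAreaRect(cv2.findNonZero(L)); P=plane(I,cv2.boxPoints(r),.014); print("lid",P,P.mean(0))
        for nm,uv,z in(("bowl",(269,123),.048),("fish",(438,130),.018),("top",(181,160),.015)): print(nm,plane(I,[uv],z)[0])
        cv2.imwrite("pics/c.png",np.vstack([cv2.resize(im[160:270,a:a+160],None,fx=5,fy=5,interpolation=2) for a in(400,)])[:,:,::-1])
E
```

```text
top
teal [462.  217.8] [461, 212, 3, 13, 28] [ 0.5532 -0.2306  0.044 ]
teal [479.8 218.2] [479, 212, 3, 13, 32] [ 0.5519 -0.2699  0.044 ]
teal [473.5 252.2] [470, 249, 8, 8, 48] [ 0.4769 -0.2507  0.044 ]
red/brown [246.6 229.8] [241, 225, 12, 11, 107] [0.533  0.2551 0.026 ]
pink [181.1 162.9] [159, 141, 41, 36, 656] [0.691  0.4101 0.028 ]
pink [349.8 192.4] [326, 169, 44, 44, 1070] [0.6165 0.0174 0.028 ]
tri [[ 0.5524 -0.0316  0.024 ]
 [ 0.6885 -0.0116  0.024 ]
 [ 0.6056  0.0932  0.024 ]] [0.6155 0.0167 0.024 ]
[-142.5686  -21.1662   97.3901]
tray [[ 0.6738 -0.2212  0.006 ]
 [ 0.6724 -0.3222  0.006 ]
 [ 0.4547 -0.3057  0.006 ]
 [ 0.4554 -0.2081  0.006 ]] [ 0.5641 -0.2643  0.006 ]
lid [[0.481  0.2995 0.014 ]
 [0.6518 0.2964 0.014 ]
 [0.6455 0.1806 0.014 ]
 [0.4751 0.1869 0.014 ]] [0.5633 0.2409 0.014 ]
bowl [0.7786 0.2028 0.048 ]
fish [ 0.7664 -0.1965  0.018 ]
top [0.7014 0.4154 0.015 ]
side
teal [393.5 303.3] [386, 300, 16, 8, 44] [ 0.5595 -0.2165  0.044 ]
teal [408.6 323.9] [400, 316, 18, 17, 198] [ 0.554  -0.2636  0.044 ]
teal [359.2 328.9] [354, 324, 11, 10, 87] [ 0.4826 -0.238   
[... 244 characters left out ...]
3, 8] [2.9208 0.9599 0.026 ]
red/brown [607.5  43.2] [606, 41, 4, 6, 8] [2.7572 0.9267 0.026 ]
red/brown [612.9  44.8] [610, 41, 8, 8, 19] [2.7461 0.8884 0.026 ]
red/brown [628.6  42.6] [626, 41, 5, 5, 9] [2.8735 0.885  0.026 ]
red/brown [593.6  45.1] [591, 42, 6, 7, 14] [2.6475 0.9297 0.026 ]
red/brown [621.7  44.2] [619, 43, 6, 4, 10] [2.802  0.8766 0.026 ]
red/brown [635.5  49.8] [632, 42, 8, 16, 33] [2.7391 0.7618 0.026 ]
red/brown [620.9  50.1] [618, 48, 8, 6, 12] [2.6662 0.7911 0.026 ]
red/brown [268.3 188. ] [263, 183, 11, 11, 105] [0.5347 0.2556 0.026 ]
pink [302.2 154.2] [287, 144, 34, 23, 356] [0.6852 0.3863 0.028 ]
pink [352.7 233.4] [331, 215, 48, 41, 1347] [0.6141 0.0005 0.028 ]
```

View pics/c.png

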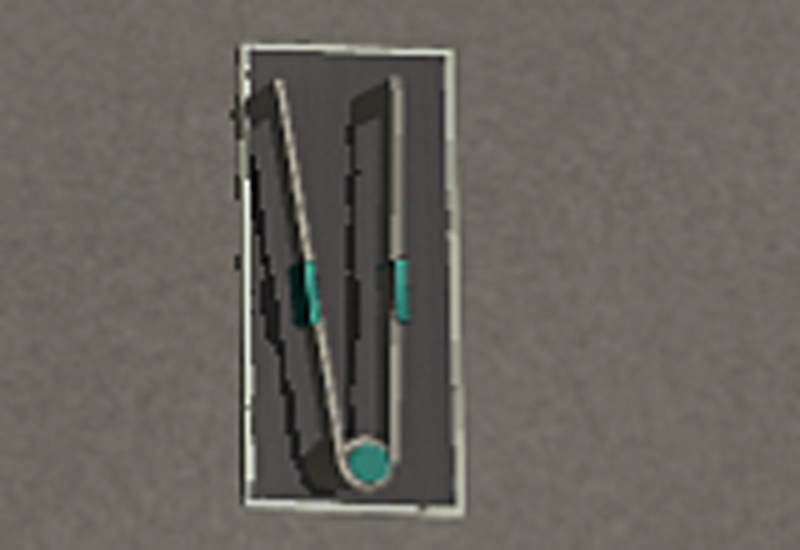

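The crop shows the tongs pointing along +x, yawed about +4°, with the tray yawed about -4°. I'll move above the tongs, with the jaws at 94°, for a close look.

{"method": "servo_tool", "body": {
  "plan": [
    [[-1,16,-40,0,0,0,0.047],[-1,16,-40,0,0,0,0.047],[-1,16,-40,0,0,0,0.047],[-1,16,-40,0,0,0,0.047],[-1,16,-40,0,0,0,0.047],[-1,16,-40,0,0,0,0.047],[-1,16,-40,0,0,0,0.047],[-1,16,-40,0,0,0,0.047],[-1,16,-40,0,0,0,0.047],[-1,16,-40,0,0,0,0.047]]
  ],
  "force": 20
}}

```text
t: 1.1
tool_pos: [0.3947, 0.1505, 0.2294]
orientation: [0.11, -3.14, -0.0]
force: [0.5, -0.2, 0.3]
opening: 0.0936
```

{"method": "servo_tool", "body": {
  "plan": [
    [[-1,16,-40,0,0,0,0],[-1,16,-40,0,0,0,0],[-1,16,-40,0,0,0,0],[-1,16,-40,0,0,0,0],[-1,16,-40,0,0,0,0],[-1,16,-40,0,0,0,0],[-1,16,-40,0,0,0,0],[-1,16,-40,0,0,0,0],[-1,16,-40,0,0,0,0],[-1,16,-40,0,0,0,0],[-1,0,0,0,0,0,0],[-1,0,0,0,0,0,0]]
  ]
}}

```text
t: 2.3
tool_pos: [0.5541, -0.2483, 0.2283]
orientation: [0.104, -3.138, -0.002]
force: [-0.8, 0.1, 0.1]
opening: 0.0927
```

Run:
```python
from h import *
np.set_printoptions(precision=4,suppress=True)
s=monitor.read_state(); print(s["t"],s["tool_pos"],s["orientation"],s["opening"])
I=eyes.camera_info("wrist"); im=eyes.read_camera("wrist"); cv2.imwrite("pics/w1.png",im[:,:,::-1]); print(I)
for c,st,_ in blobs(mask(im,(80,90,40),(97,255,255)),30): print(c,st,plane(I,[c],.05)[0])
```

```text
2.3 [ 0.5541 -0.2483  0.2283] [ 0.1043 -3.1379 -0.0023] 0.09272797625562339
{'mtx': array([[333.5736,   0.    , 319.242 ],
       [  0.    , 333.5736, 197.2408],
       [  0.    ,   0.    ,   1.    ]]), 'D': array([-0.0471,  0.    ,  0.    ,  0.    ,  0.    ]), 'R': array([[-0.0658,  0.9978,  0.001 ],
       [ 0.9577,  0.0629,  0.2808],
       [ 0.2801,  0.0194, -0.9598]]), 't': array([ 0.2843, -0.5481,  0.2404])}
[326.3 102.5] [318, 94, 17, 18, 244] [ 0.4781 -0.2465  0.05  ]
[302.5 176.7] [300, 161, 6, 31, 136] [ 0.553  -0.2657  0.05  ]
[341.  178.3] [338, 164, 7, 30, 131] [ 0.5521 -0.2261  0.05  ]
```

View pics/w1.png

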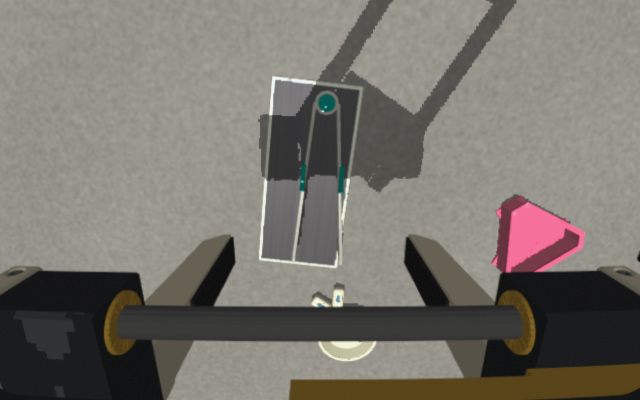

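The wrist view shows the knuckle at (326,102) and the pads at (302,177) and (341,178), so the tongs yaw is about 0.5° and the grip is near (0.5525, -0.2475). I'll align and descend.

{"method": "servo_tool", "body": {
  "plan": [
    [[-1,-1,1,-30,0,0,-0.03],[-1,-1,0,-30,0,0,-0.029],[-1,0,0,-30,0,0,0],[-1,0,0,-30,0,0,0],[-1,0,0,-25,0,0,0],[-1,0,0,-20,0,0,0],[-1,0,0,-15,0,0,0],[-1,0,0,-11,0,0,0],[-1,0,0,0,0,0,0],[-1,0,0,0,0,0,0]]
  ]
}}

```text
t: 3.35
tool_pos: [0.5531, -0.2467, 0.0394]
orientation: [-0.015, 3.141, -0.001]
force: [-0.2, 0.5, 0.8]
opening: 0.0929
```

{"method": "servo_tool", "body": {
  "plan": [
    [[0.02,0,0,0,0,0,0],[0.02,0,0,0,0,0,0],[0.02,0,0,0,0,0,0],[0.02,0,0,0,0,0,0],[0.12,0,0,0,0,0,0],[0.12,0,0,0,0,0,0],[0.12,0,0,0,0,0,0],[0.12,0,0,0,0,0,0],[0.12,0,0,0,0,0,0]]
  ]
}}

```text
t: 4.25
tool_pos: [0.5526, -0.2468, 0.0386]
orientation: [-0.014, 3.142, -0.0]
force: [-0.0, -0.0, -0.1]
opening: 0.0417
```

Run:
```python
from h import *
np.set_printoptions(precision=4,suppress=True)
s=monitor.read_state(); print(s["t"],s["tool_pos"],s["orientation"],s["opening"],s["force"])
a=eyes.read_camera("wrist"); b=eyes.read_camera("side")[220:400,300:560]
cv2.imwrite("pics/w2.png",np.hstack([cv2.resize(a,(400,250)),cv2.resize(b,(361,250))])[:,:,::-1])
```

```text
4.25 [ 0.5526 -0.2468  0.0386] [-0.0143  3.1415 -0.0001] 0.041676204767650715 [-0.0191 -0.0073 -0.0808]
```

View pics/w2.png

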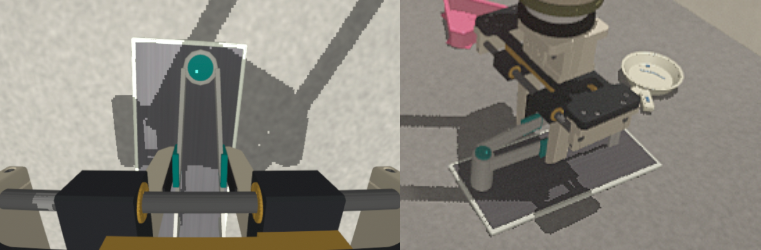

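Held: opening 41.7 mm and zero force. I'll lift, and refine the chestnut and mould positions from the pictures already taken.

{"method": "servo_tool", "body": {
  "plan": [
    [[0.12,0,0,5,0,0,0],[0.12,0,0,10,0,0,0],[0.12,0,0,20,0,0,0],[0.12,0,0,25,0,0,0],[0.12,0,0,25,0,0,0],[0.12,0,0,25,0,0,0],[0.12,0,0,20,0,0,0],[0.12,0,0,10,0,0,0],[0.12,0,0,0,0,0,0],[0.12,0,0,0,0,0,0]]
  ]
}}

```text
t: 5.35
tool_pos: [0.5523, -0.2466, 0.178]
orientation: [0.014, -3.141, -0.001]
force: [-0.3, -0.3, -0.9]
opening: 0.0411
```

Run:
```python
from h import *
np.set_printoptions(precision=4,suppress=True)
T=eyes.camera_info("top");S=eyes.camera_info("side")
print("chestnut tri",tri(T,(246.6,229.8),S,(268.3,188.)), plane(T,[(246.6,229.8)],.028),plane(S,[(268.3,188.)],.028))
im=cv2.imread("pics/top0.png")[:,:,::-1].copy()
for n,I,f,roi in(("top",T,"pics/top0.png",(320,375,160,220)),("side",S,"pics/side0.png",(325,385,205,260))):
    im=cv2.imread(f)[:,:,::-1].copy(); m=mask(im,(160,50,60),(179,255,255)); k=np.zeros_like(m); k[roi[2]:roi[3],roi[0]:roi[1]]=255; m&=k
    ct=max(cv2.findContours(m,0,2)[0],key=cv2.contourArea)
    P=plane(I,ct.reshape(-1,2),.028)[:,:2].astype(np.float32)
    a,t=cv2.minEnclosingTriangle(P.reshape(-1,1,2)); t=t.reshape(3,2); print(n,"rim-plane tri",t.tolist(),t.mean(0),"sides",[np.linalg.norm(t[i]-t[i-1]) for i in range(3)], "ang",np.degrees(np.arctan2(*(t-t.mean(0)).T[::-1])))
for c,s,_ in blobs(mask(cv2.imread("pics/top0.png")[:,:,::-1].copy(),(80,90,40),(97,255,255))): print(c,plane(T,[c],.05)[0])
s=monitor.read_state(); print(s["tool_pos"],s["opening"],s["force"])
I=eyes.camera_info("wrist"); im=eyes.read_camera("wrist"); cv2.imwrite("pics/w3.png",im[:,:,::-1])
for c,st,_ in blobs(mask(im,(80,90,40),(97,255,255)),30): print(c,st,plane(I,[c],s["tool_pos"][2]+.0114)[0])
a=eyes.read_camera("side")[100:340,300:560]; cv2.imwrite("pics/s3.png",cv2.resize(a,None,fx=2,fy=2)[:,:,::-1])
```

```text
chestnut tri [0.5336 0.2547 0.0267] [[0.5328 0.2547 0.028 ]] [[0.5334 0.2522 0.028 ]]
top rim-plane tri [[0.6877588033676147, -0.011497494764626026], [0.5533266663551331, -0.030987845733761787], [0.6026104688644409, 0.09611666202545166]] [0.6146 0.0179] sides [np.float32(0.13722625), np.float32(0.13583767), np.float32(0.1363248)] ang [ -21.867  -141.4121   98.6875]
side rim-plane tri [[0.7118252515792847, -0.03589381277561188], [0.5382150411605835, -0.0627477765083313], [0.6079505681991577, 0.0995529294013977]] [0.6193 0.0003] sides [np.float32(0.17069203), np.float32(0.17567481), np.float32(0.17664813)] ang [ -21.3727 -142.1418   96.5409]
[462.  217.8] [ 0.5526 -0.2284  0.05  ]
[479.8 218.2] [ 0.5513 -0.2674  0.05  ]
[473.5 252.2] [ 0.4768 -0.2484  0.05  ]
[ 0.5523 -0.2466  0.178 ] 0.041088827102131895 [-0.349  -0.2651 -0.9104]
[320.2 108.2] [300, 87, 41, 43, 1363] [ 0.4775 -0.247   0.1894]
[280.6 269. ] [275, 231, 13, 69, 647] [ 0.5529 -0.2655  0.1894]
[358.  269.5] [352, 232, 13, 68, 641] [ 0.5528 -0.228   0.1894]
```

View pics/s3.png

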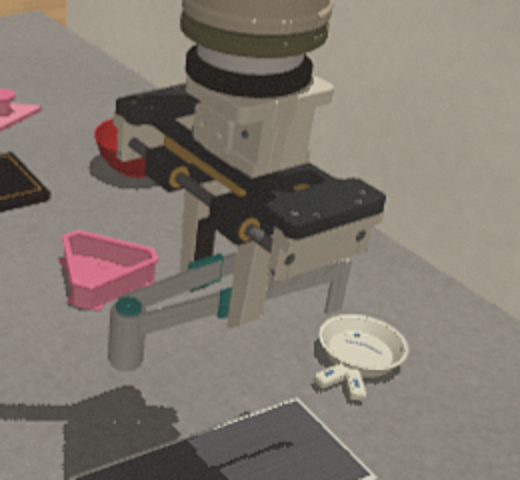

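The tongs hang level (knuckle and tips in the lower half of the crop), with yaw about 0. The mould centre is (0.6146, 0.018) at -21.5° and the chestnut is at (0.5335, 0.2545). I'll move over with the tongs at -21.5°.

{"method": "servo_tool", "body": {
  "plan": [
    [[0.12,-10,45,0,0,0,-0.0375],[0.12,-10,45,0,0,0,-0.0375],[0.12,-10,45,0,0,0,-0.0375],[0.12,-10,45,0,0,0,-0.0375],[0.12,-10,45,0,0,0,-0.0375],[0.12,-10,45,0,0,0,-0.0375],[0.12,-10,45,0,0,0,-0.0375],[0.12,-10,45,0,0,0,-0.0375],[0.12,-10,45,0,0,0,-0.0375],[0.12,-8,45,0,0,0,-0.0375],[0.12,-4,45,0,0,0,0],[0.12,0,39,0,0,0,0]]
  ]
}}

```text
t: 6.65
tool_pos: [0.4491, 0.2892, 0.1774]
orientation: [-0.57, -3.088, 0.002]
force: [0.2, -1.2, -0.5]
opening: 0.0409
```

{"method": "servo_tool", "body": {
  "plan": [
    [[0.12,0,0,-20,0,0,0],[0.12,0,0,-30,0,0,0],[0.12,0,0,-20,0,0,0],[0.12,0,0,-10,0,0,0],[0.12,0,0,0,0,0,0],[0.12,0,0,0,0,0,0],[0.12,0,0,0,0,0,0]]
  ]
}}

```text
t: 7.35
tool_pos: [0.4516, 0.2876, 0.1001]
orientation: [0.571, 3.087, 0.002]
force: [0.1, 0.2, -0.2]
opening: 0.0411
```

Run:
```python
from h import *
np.set_printoptions(precision=4,suppress=True)
s=monitor.read_state(); print(s["t"],s["tool_pos"],s["orientation"],s["opening"],s["force"])
I=eyes.camera_info("wrist"); im=eyes.read_camera("wrist")
for c,st,_ in blobs(mask(im,(80,90,40),(97,255,255)),30): print(c,st,plane(I,[c],s["tool_pos"][2]+.0114)[0])
T=eyes.camera_info("top"); t=eyes.read_camera("top"); S=eyes.read_camera("side")
cv2.imwrite("pics/w4.png",np.vstack([np.hstack([cv2.resize(t[180:280,200:310],(396,360)),cv2.resize(S[110:230,200:320],(360,360))]),])[:,:,::-1]); cv2.imwrite("pics/w4w.png",im[:,:,::-1])
for c,st,_ in blobs(mask(t,(0,130,60),(11,255,255)),30): print("top red",c,st)
```

```text
7.35 [0.4516 0.2876 0.1001] [0.5714 3.0874 0.0022] 0.041056459299151006 [ 0.078   0.1931 -0.1691]
[320.1 108.2] [300, 87, 41, 43, 1365] [0.3819 0.3147 0.1115]
[280.4 269.5] [275, 231, 12, 70, 656] [0.4454 0.2697 0.1115]
[358.  269.9] [352, 232, 13, 69, 658] [0.4591 0.3047 0.1115]
top red [268. 123.] [245, 101, 47, 45, 1615]
top red [244.8 228.9] [241, 225, 11, 10, 64]
```

View pics/w4.png

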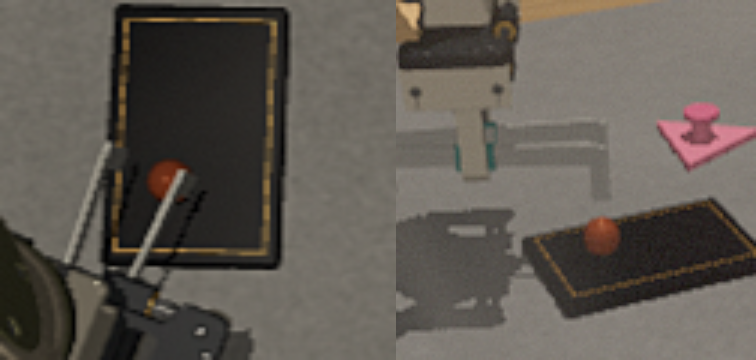

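Run:
```python
from h import *
np.set_printoptions(precision=4,suppress=True)
T=eyes.camera_info("top")
P=plane(T,[(230,220.3),(251.4,227.8)],.1135)[:,:2]; m=P.mean(0); u=np.array([.9317,-.3633]); print(P,m,"tip",m-.007*u, np.linalg.norm(P[0]-P[1]))
```

```text
[[0.5466 0.2728]
 [0.5306 0.2284]] [0.5386 0.2506] tip [0.5321 0.2531] 0.047257848730643794
```

The two estimates bracket the chestnut within 2 mm. I'll descend so the claws stand about 2.5 mm above the lid.

{"method": "servo_tool", "body": {
  "plan": [
    [[0.12,-1,0,-10,0,0,0],[0.12,0,0,-10,0,0,0],[0.12,0,0,-10,0,0,0],[0.12,0,0,-8,0,0,0],[0.12,0,0,-6,0,0,0],[0.12,0,0,-4,0,0,0],[0.12,0,0,-3,0,0,0],[0.12,0,0,0,0,0,0],[0.12,0,0,0,0,0,0],[0.12,0,0,0,0,0,0]]
  ]
}}

```text
t: 8.5
tool_pos: [0.45, 0.2874, 0.0481]
orientation: [0.571, 3.089, 0.001]
force: [-0.3, -0.0, -0.4]
opening: 0.0411
```

Run:
```python
from h import *
np.set_printoptions(precision=4,suppress=True)
s=monitor.read_state(); print(s["t"],s["tool_pos"],s["orientation"],s["opening"],s["force"])
t=eyes.read_camera("top"); S=eyes.read_camera("side")
cv2.imwrite("pics/w5.png",np.hstack([cv2.resize(t[180:280,200:310],(396,360)),cv2.resize(S[140:230,210:300],(360,360))])[:,:,::-1])
```

```text
8.5 [0.45   0.2874 0.0481] [0.5712 3.0885 0.0008] 0.04106442011261058 [-0.3385 -0.0303 -0.367 ]
```

View pics/w5.png

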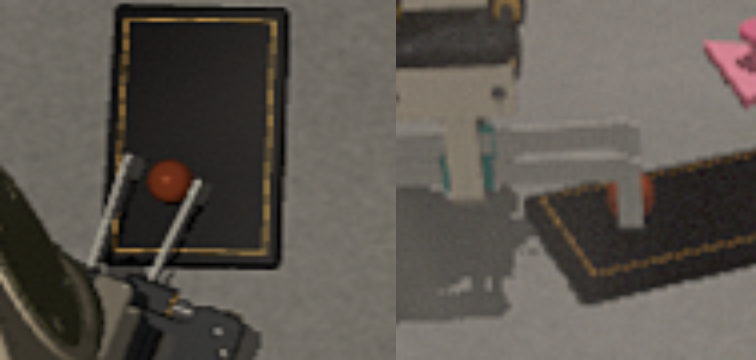

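The claws straddle the chestnut in both views, with the dome at top crop (168,180) between the arms at (135,158) and (197,185). Now I'll squeeze.

{"method": "servo_tool", "body": {
  "plan": [
    [[0.2,0,0,0,0,0,0],[0.3,0,0,0,0,0,0],[0.5,0,0,0,0,0,0],[0.5,0,0,0,0,0,0],[0.5,0,0,0,0,0,0],[0.5,0,0,0,0,0,0]]
  ],
  "force": 20
}}

```text
t: 9.2
tool_pos: [0.4496, 0.2872, 0.0477]
orientation: [0.571, 3.089, 0.0]
force: [0.2, -1.6, 0.0]
opening: 0.0335
```

{"method": "servo_tool", "body": {
  "plan": [
    [[0.5,0,0,5,0,0,0],[0.5,0,0,10,0,0,0],[0.5,0,0,20,0,0,0],[0.5,0,0,20,0,0,0],[0.5,0,0,20,0,0,0],[0.5,0,0,15,0,0,0],[0.5,0,0,0,0,0,0],[0.5,0,0,0,0,0,0]]
  ]
}}

```text
t: 10.0
tool_pos: [0.4497, 0.2873, 0.1377]
orientation: [0.571, 3.089, 0.001]
force: [-0.3, -0.1, -0.8]
opening: 0.034
```

Run:
```python
from h import *
np.set_printoptions(precision=4,suppress=True)
s=monitor.read_state(); print(s["t"],s["tool_pos"],s["orientation"],s["opening"],s["force"])
I=eyes.camera_info("wrist"); im=eyes.read_camera("wrist")
for c,st,_ in blobs(mask(im,(80,90,40),(97,255,255)),30): print(c,st,plane(I,[c],s["tool_pos"][2]+.0114)[0])
T=eyes.camera_info("top"); S=eyes.camera_info("side"); t=eyes.read_camera("top"); sd=eyes.read_camera("side")
for n,i in(("top",t),("side",sd)):
  for c,st,_ in blobs(mask(i,(0,130,60),(11,255,255)),30):
    print(n,c,st,plane(eyes.camera_info(n),[c],s["tool_pos"][2]-.0326+.011)[0])
cv2.imwrite("pics/w6.png",np.hstack([cv2.resize(t[170:270,200:310],(396,360)),cv2.resize(sd[100:220,200:320],(360,360))])[:,:,::-1])
```

```text
10.0 [0.4497 0.2873 0.1377] [0.5713 3.0887 0.0005] 0.03402683527225178 [-0.3326 -0.0509 -0.8395]
[320.1 107.2] [300, 86, 41, 43, 1370] [0.3797 0.3145 0.1491]
[287.  269.6] [281, 231, 14, 70, 640] [0.4448 0.2724 0.1491]
[351.1 269.8] [344, 232, 14, 69, 644] [0.456  0.3013 0.1491]
top [268. 123.] [245, 101, 47, 45, 1612] [0.7542 0.1956 0.1161]
top [237.5 226.3] [232, 221, 13, 13, 110] [0.5338 0.2565 0.1161]
side [596.2  46.5] [590, 40, 15, 11, 31] [2.2196 0.6392 0.1161]
side [633.9  49. ] [626, 42, 14, 15, 54] [2.3195 0.5354 0.1161]
side [368.5 171.5] [347, 158, 44, 31, 936] [0.6924 0.0738 0.1161]
```

View pics/w6.png

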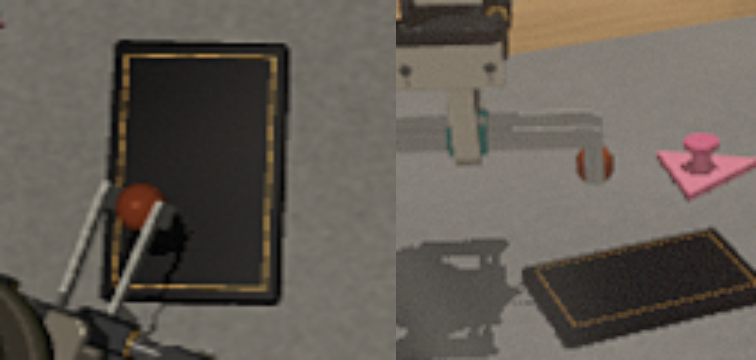

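The chestnut is lifted in the claws (top crop (140,205), side crop (595,163)), opening 34 mm. I'll carry it over the mould.

{"method": "servo_tool", "body": {
  "plan": [
    [[0.5,5,-14,0,0,0,0],[0.5,9,-26,0,0,0,0],[0.5,12,-36,0,0,0,0],[0.5,13,-38,0,0,0,0],[0.5,13,-38,0,0,0,0],[0.5,12,-36,0,0,0,0],[0.5,10,-29,0,0,0,0],[0.5,5,-14,-10,0,0,0],[0.5,2,-6,-20,0,0,0],[0.5,0,0,-15,0,0,0],[0.5,0,0,0,0,0,0],[0.5,0,0,0,0,0,0]]
  ]
}}

```text
t: 11.35
tool_pos: [0.5297, 0.0508, 0.0919]
orientation: [-0.57, -3.087, 0.0]
force: [-0.4, 0.3, -0.7]
opening: 0.0344
```

Run:
```python
from h import *
np.set_printoptions(precision=4,suppress=True)
s=monitor.read_state(); print(s["t"],s["tool_pos"],s["orientation"],s["opening"],s["force"])
t=eyes.read_camera("top"); sd=eyes.read_camera("side")
for n,i in(("top",t),("side",sd)):
  for c,st,_ in blobs(mask(i,(0,130,60),(11,255,255)),20):
    if 300<c[0]<400 and c[1]>140: print(n,c,st,plane(eyes.camera_info(n),[c],s["tool_pos"][2]-.0337+.0135)[0])
cv2.imwrite("pics/w7.png",np.hstack([cv2.resize(t[150:250,300:410],(396,360)),cv2.resize(sd[170:270,310:410],(360,360))])[:,:,::-1])
```

```text
11.35 [0.5297 0.0508 0.0919] [-0.5698 -3.0875  0.0003] 0.03435878858164191 [-0.3803  0.3188 -0.7267]
side [368.7 171.3] [347, 158, 44, 31, 924] [0.7426 0.1473 0.0717]
side [344.6 211.6] [343, 207, 4, 11, 34] [0.6048 0.0196 0.0717]
```

View pics/w7.png

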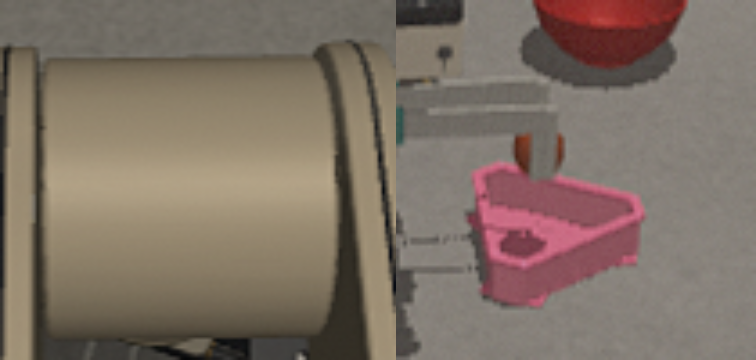

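The side view shows the chestnut above the mould interior, clear of the walls; the top view is hidden by the arm. I'll lower it.

{"method": "servo_tool", "body": {
  "plan": [
    [[0.5,1,0,-10,0,0,0],[0.5,0,0,-10,0,0,0],[0.5,0,0,-10,0,0,0],[0.5,0,0,-8,0,0,0],[0.5,0,0,-7,0,0,0],[0.5,0,0,-5,0,0,0],[0.5,0,0,-3,0,0,0],[0.5,0,0,0,0,0,0],[0.5,0,0,0,0,0,0],[0.5,0,0,0,0,0,0]]
  ]
}}

```text
t: 12.45
tool_pos: [0.532, 0.0502, 0.0401]
orientation: [0.571, 3.088, 0.0]
force: [0.1, -0.0, -1.3]
opening: 0.0338
```

Run:
```python
from h import *
np.set_printoptions(precision=4,suppress=True)
s=monitor.read_state(); print(s["t"],s["tool_pos"],s["opening"],s["force"])
sd=eyes.read_camera("side"); w=eyes.read_camera("wrist")
cv2.imwrite("pics/w8.png",np.hstack([cv2.resize(sd[170:270,310:410],(400,400)),cv2.resize(w,(400,400))])[:,:,::-1])
```

```text
12.45 [0.532  0.0502 0.0401] 0.03381254521372089 [ 0.1445 -0.0141 -1.3222]
```

View pics/w8.png

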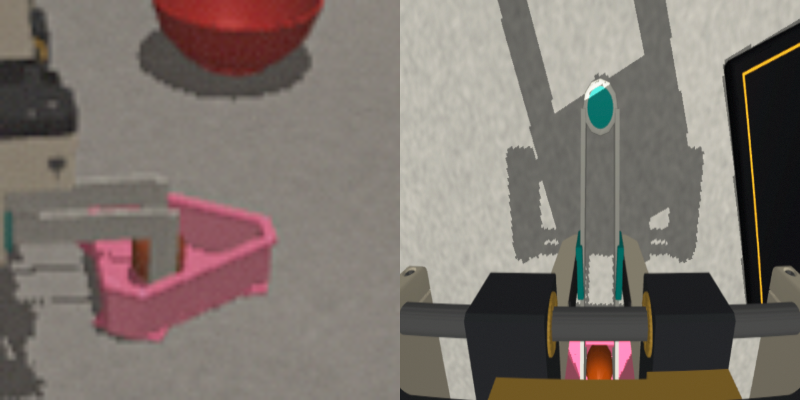

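The chestnut is inside the mould near the floor (side crop (155,255)). I'll ease down about 3 mm, open to about 41.5 mm and lift straight out.

{"method": "servo_tool", "body": {
  "plan": [
    [[0.5,0,0,-1.5,0,0,0],[0.5,0,0,-1.5,0,0,0],[0.5,0,0,0,0,0,0],[0.5,0,0,0,0,0,0],[0.22,0,0,0,0,0,0],[0.18,0,0,0,0,0,0],[0.14,0,0,0,0,0,0],[0.11,0,0,0,0,0,0],[0.11,0,0,0,0,0,0],[0.11,0,0,0,0,0,0]]
  ]
}}

```text
t: 13.55
tool_pos: [0.5316, 0.0502, 0.0366]
orientation: [-0.571, -3.089, -0.0]
force: [-0.8, -0.5, 0.7]
opening: 0.0415
```

{"method": "servo_tool", "body": {
  "plan": [
    [[0.11,0,0,5,0,0,0],[0.11,0,0,10,0,0,0],[0.11,0,0,20,0,0,0],[0.11,0,0,25,0,0,0],[0.11,0,0,25,0,0,0],[0.11,0,0,25,0,0,0],[0.11,0,0,15,0,0,0],[0.11,0,0,5,0,0,0],[0.11,0,0,0,0,0,0]]
  ]
}}

```text
t: 14.45
tool_pos: [0.532, 0.0502, 0.1673]
orientation: [0.571, 3.088, 0.0]
force: [0.8, -0.3, 0.2]
opening: 0.0418
```

Run:
```python
from h import *
np.set_printoptions(precision=4,suppress=True)
s=monitor.read_state(); print(s["t"],s["tool_pos"],s["opening"],s["force"])
I=eyes.camera_info("wrist"); w=eyes.read_camera("wrist"); sd=eyes.read_camera("side")
for c,st,_ in blobs(mask(w,(80,90,40),(97,255,255)),30): print(c,st,plane(I,[c],s["tool_pos"][2]+.0114)[0])
for c,st,_ in blobs(mask(sd,(0,130,60),(11,255,255)),20):
    if 300<c[0]<400 and c[1]>140: print("side",c,st,plane(eyes.camera_info("side"),[c],.018)[0])
cv2.imwrite("pics/w9.png",cv2.resize(sd[100:280,280:460],(540,540))[:,:,::-1])
T=eyes.camera_info("top"); P=plane(T,[(448,169),(491,169.5),(492.5,262),(448.5,262)],.006);print("tray",P,P.mean(0))
```

```text
14.45 [0.532  0.0502 0.1673] 0.041840083418072424 [ 0.821  -0.32    0.1999]
[320.2 108.2] [300, 88, 41, 42, 1363] [0.4623 0.0773 0.1787]
[280.1 268.7] [274, 231, 13, 69, 671] [0.5255 0.0324 0.1787]
[358.5 269.2] [352, 232, 13, 68, 644] [0.5393 0.0677 0.1787]
side [371.3 171.6] [354, 158, 37, 31, 791] [0.8073 0.2309 0.018 ]
side [348.7 233.6] [343, 227, 13, 14, 134] [0.6143 0.0159 0.018 ]
tray [[ 0.6738 -0.2188  0.006 ]
 [ 0.6712 -0.3198  0.006 ]
 [ 0.4547 -0.3068  0.006 ]
 [ 0.4554 -0.2069  0.006 ]] [ 0.5638 -0.2631  0.006 ]
```

View pics/w9.png

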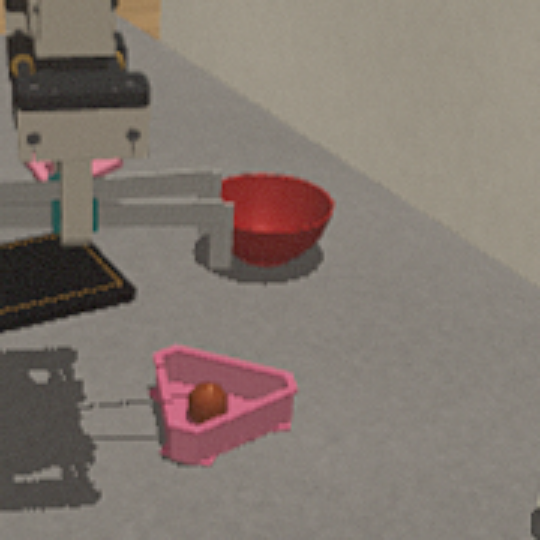

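The chestnut stands on the mould floor (crop (208,400), world about (0.614, 0.016)). Next I'll return the tongs to the tray.

{"method": "servo_tool", "body": {
  "plan": [
    [[0.11,2,-15,0,0,0,0.03],[0.11,3,-30,0,0,0,0.031],[0.11,3,-40,0,0,0,0.041],[0.11,3,-40,0,0,0,0.041],[0.11,3,-40,0,0,0,0.041],[0.11,3,-40,0,0,0,0.041],[0.11,3,-40,0,0,0,0.041],[0.11,2,-35,0,0,0,0.041],[0.11,1,-22,0,0,0,0],[0.11,0,-10,0,0,0,0],[0.11,0,0,0,0,0,0],[0.11,0,0,0,0,0,0]]
  ]
}}

```text
t: 15.75
tool_pos: [0.5543, -0.2606, 0.1657]
orientation: [-0.092, -3.139, -0.002]
force: [-0.5, 0.8, -0.2]
opening: 0.0415
```

{"method": "servo_tool", "body": {
  "plan": [
    [[0.11,0,0,-15,0,0,0],[0.11,0,0,-25,0,0,0],[0.11,0,0,-25,0,0,0],[0.11,0,0,-22,0,0,0],[0.11,0,0,-15,0,0,0],[0.11,0,0,-10,0,0,0],[0.11,0,0,-6,0,0,0],[0.11,0,0,-4,0,0,0],[0.11,0,0,-2,0,0,0],[0.11,0,0,0,0,0,0],[0.11,0,0,0,0,0,0]]
  ]
}}

```text
t: 16.85
tool_pos: [0.5551, -0.2621, 0.0434]
orientation: [0.092, 3.139, -0.001]
force: [-0.3, -0.9, -1.2]
opening: 0.0414
```

Run:
```python
from h import *
np.set_printoptions(precision=4,suppress=True)
s=monitor.read_state(); print(s["t"],s["tool_pos"],s["orientation"],s["opening"],s["force"])
sd=eyes.read_camera("side"); w=eyes.read_camera("wrist")
cv2.imwrite("pics/w10.png",np.hstack([cv2.resize(sd[250:390,320:500],(450,350)),cv2.resize(w[:260],(350,350))])[:,:,::-1])
```

```text
16.85 [ 0.5551 -0.2621  0.0434] [ 0.0925  3.1392 -0.0009] 0.04140866018677489 [-0.2666 -0.946  -1.2226]
```

No pictures are left, so from here I go by numbers. I'll lower the last 4.5 mm and check the contact force.

{"method": "servo_tool", "body": {
  "plan": [
    [[0.11,0,0,-2,0,0,0],[0.11,0,0,-1.5,0,0,0],[0.11,0,0,-1,0,0,0],[0.11,0,0,0,0,0,0],[0.11,0,0,0,0,0,0]]
  ]
}}

```text
t: 17.45
tool_pos: [0.5547, -0.2618, 0.0383]
orientation: [0.092, 3.14, -0.0]
force: [-1.0, 0.6, 2.7]
opening: 0.0414
```

{"method": "servo_tool", "body": {
  "plan": [
    [[0.07,0,0,0,0,0,0],[0.04,0,0,0,0,0,0],[0.0,0,0,0,0,0,0],[-0.1,0,0,0,0,0,0],[-0.3,0,0,0,0,0,0],[-0.5,0,0,0,0,0,0],[-0.7,0,0,0,0,0,0],[-0.7,0,0,0,0,0,0],[-0.7,0,0,0,0,0,0]]
  ]
}}

```text
t: 18.35
tool_pos: [0.5546, -0.2618, 0.0381]
orientation: [-0.092, -3.14, 0.0]
force: [-1.2, 0.5, -0.5]
opening: 0.0786
```

{"method": "servo_tool", "body": {
  "plan": [
    [[-0.7,0,0,10,0,0,0],[-0.7,0,0,20,0,0,0],[-0.7,0,0,30,0,0,0],[-0.7,0,0,40,0,0,0],[-0.7,0,0,40,0,0,0],[-0.7,0,0,30,0,0,0],[-0.7,0,0,20,0,0,0],[-0.7,0,0,0,0,0,0],[-0.7,0,0,0,0,0,0],[-0.7,0,0,0,0,0,0]]
  ]
}}

```text
t: 19.35
tool_pos: [0.5538, -0.2613, 0.2262]
orientation: [-0.092, -3.138, -0.002]
force: [0.5, -0.3, 0.3]
opening: 0.0796
```

Run:
```python
from h import *
np.set_printoptions(precision=4,suppress=True)
s=monitor.read_state(); print(s["t"],s["tool_pos"],s["opening"],s["force"])
tl=((80,90,40),(97,255,255))
I=eyes.camera_info("wrist"); w=eyes.read_camera("wrist"); sd=eyes.read_camera("side"); S=eyes.camera_info("side")
for n,im,i in(("wrist",w,I),("side",sd,S)):
  for c,st,_ in blobs(mask(im,*tl),20): print(n,c,st,plane(i,[c],.05)[0])
for c,st,_ in blobs(mask(sd,(0,130,60),(11,255,255)),20):
    if 300<c[0]<400 and c[1]>140: print("chestnut/bowl",c,st)
for c,st,_ in blobs(mask(sd,(165,60,120),(179,140,255)),100): print("pink",c,st)
# tray outline in the wrist view
g=cv2.inRange(cv2.cvtColor(w,cv2.COLOR_RGB2GRAY),215,255)
for c,st,l in blobs(g,150): print("bright",st,plane(I,cv2.boxPoints(cv2.minAreaRect(cv2.findNonZero(l.astype(np.uint8)))),.006)[:,:2].tolist())
```

```text
19.35 [ 0.5538 -0.2613  0.2262] 0.07957159351445002 [ 0.4782 -0.2752  0.2731]
wrist [319.  104.8] [311, 96, 17, 18, 244] [ 0.4802 -0.2572  0.05  ]
wrist [299.1 180.1] [297, 165, 5, 30, 138] [ 0.5533 -0.2819  0.05  ]
wrist [338.  180.6] [336, 165, 5, 31, 143] [ 0.5562 -0.2422  0.05  ]
side [401.5 309.3] [394, 306, 16, 8, 44] [ 0.5586 -0.2382  0.05  ]
side [415.5 331.2] [407, 323, 18, 17, 210] [ 0.5501 -0.2845  0.05  ]
side [364.3 333.5] [359, 329, 11, 10, 90] [ 0.4812 -0.2538  0.05  ]
chestnut/bowl [368.5 171.6] [348, 158, 43, 31, 927]
chestnut/bowl [348.6 233.6] [343, 227, 13, 14, 131]
pink [302.1 154.5] [287, 144, 34, 23, 394]
pink [352.8 233.5] [330, 215, 49, 40, 1233]
bright [273, 82, 31, 30, 150] [[0.45495684556950977, -0.30607622329960676], [0.4556479468142513, -0.2729659354999756], [0.4850216241568249, -0.27373505810085574], [0.4843664994929979, -0.30752922744514793]]
bright [343, 174, 19, 92, 195] [[0.6756014785738758, -0.23873248130880506], [0.5605351007782042, -0.21461767852934527], [0.5648399184192275, -0.19745188564112898], [0.6806522063971951, -0.22016113580172764]]
bright [277, 177, 17, 90, 237] [[0.5596339477106553, -0.3224734901700497], [0.5581801010554212, -0.3087408368339499], [0.6732265041127055, -0.30113893696156274], [0.6750607505091173, -0.316022125959328]]
bright [351, 342, 55, 16, 152] [[0.7929684230720908, -0.23223477893174815], [0.7980724358392002, -0.1585438597196155], [0.8235595152072603, -0.15795639438950865], [0.8182693663435594, -0.23296748947400212]]
```

All checks agree, so I'm handing in.

```bash
python3 -c "
from plant import job
print(job.close_job())"
```

```text
the job is handed in; nothing more can be done
None
```

I picked up the tongs from the tray and squeezed them on the chestnut (pads 34 mm apart). I lifted it, lowered it to the mould floor and only then released it, then put the tongs back on their tray. I handed the job in at about 19.5 s; no verdict is reported.

**Last checks**
- **Chestnut:** it stood inside the mould about 2 mm from my estimate of the mould's centre, and had not moved in the final side view.
- **Mould, bowl and press top:** compared with the start, the mould and press top in the side view are unchanged to within half a pixel. The bowl did not move between the mid-run and final views. I did not compare the fish dish in a final picture, but nothing went near it.
- **Tongs:** the wrist camera puts the grip point at about (0.555, -0.262), roughly 10 mm from the tray centre, and in line with the tray to about 0.01 rad. The contact force was 2.7 N when I set them down and near zero after release. The knuckle and pads look the same size as at the start, so they should be standing on their feet. The gripper is clear of everything.

**Limits**
- The picture limit was used up before the tongs were set down, so I checked their final placement by measurement only and did not see it.
- The cameras differed by 2–4 mm on some positions, well inside the clearances.

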